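# Make up the two bracket kits

### The job

Make up two kits: in the blue tray the black channel piece in the open bay, and in the tube the bronze bush at the bottom with the bright steel boss on top of it, because the boss is welded on first; in the yellow tray the red-oxide angle cleat in the bay and the hexagonal coupling nut in the tube. Lower the two brackets in rather than dropping them, flat on the tray floor and the same way up as they stand now. Leave the magnet, hammer and brush where they are.

Things in the scene. Friction and masses are not known exactly. Their poses are not given: they have to be found in the camera images.
- blue_tray: Blue sheet tray, fixed, 130 (x) by 200 (y) mm, rim 23 mm high; origin: centre of underside, z up. Floor 3 mm above origin. Open bay x -62..62, y -97..45 mm, middle y -28. Upright steel tube at x 0, y +68: bore 36 mm, outside 41, slot on +x side; flared mouth, 56 mm across, rim 57 mm above origin, funnel down to 47. Parts let go upright in the mouth slide down onto the floor or the part below.
- yellow_tray: Yellow sheet tray, fixed, 130 (x) by 200 (y) mm, rim 23 mm high; origin: centre of underside, z up. Floor 3 mm above origin. Open bay x -62..62, y -97..45 mm, middle y -28. Upright steel tube at x 0, y +68: bore 36 mm, outside 41, slot on +x side; flared mouth, 56 mm across, rim 57 mm above origin, funnel down to 47. Parts let go upright in the mouth slide down onto the floor or the part below.
- channel_clip: black mill-scale piece of U-channel standing on its two flanges, web on top with a dark drilled spot: 70 mm long along its x, 50 mm wide along its y, 38 mm high, 0.27 to 0.55 kg. Origin at the centre of its underside, z up. Grip across the 50 mm width.
- angle_cleat: red-brown (red-oxide primer) L-shaped angle cleat lying on one leg: 60 mm long along its x, flat leg 50 mm wide along its y and 8 mm thick, upright leg 8 mm thick and 50 mm high at its -y edge (y -25 to -17 mm), 0.24 to 0.48 kg. Origin under the centre of the flat leg, z up. Grip the upright leg, its middle at y -21 mm, across its 8 mm thickness.
- bronze_bush: orange-gold bronze bush, a plain sleeve standing on end: 30 mm outside diameter, 30 mm high. Origin at the centre of its underside, z up.
- steel_boss: bright silver steel weld boss, a plain sleeve standing on end: 30 mm outside diameter, 42 mm high. Origin at the centre of its underside, z up. On top of the bush in the tube it stands about 18 mm proud of the rim.
- coupling_nut: pale zinc-plated hexagonal coupling nut standing on end: 24 mm across flats (one pair of flats faces its +y and -y), 28 mm across corners, 48 mm high. Origin at the centre of its underside, z up.
- weld_magnet: bystander: red arrow-shaped welding magnet lying flat, about 85 x 60 mm, 18 mm high. Origin at the underside. Do not disturb.
- chipping_hammer: bystander: chipping hammer with a coil-spring handle lying on the bench beyond the trays, 230 mm long along its x, 26 mm high. Origin at the underside. Do not disturb.
- wire_brush: bystander: wooden-backed wire brush lying on the bench beyond the trays, 280 mm long along its x, 36 mm high. Origin at the underside. Do not disturb.

How it is judged:
At the end, for the whole second after the job is handed in: Channel in the blue bay, cleat in the yellow bay, flat on the floor (within 4 mm, 0.08 rad), same way up. In the blue tube the bush on the floor, the boss on it; the nut on the floor of the yellow tube (heights within 5 mm; tilt under 0.25 rad, nut 0.35). Released, at rest; bystanders in place (x of channel_clip in the frame of blue_tray between -0.042 and 0.042 m and y of channel_clip in the frame of blue_tray between -0.078 and 0.032 m and z of channel_clip in the frame of blue_tray between -0.002 and 0.007 m and angle between each of channel_clip, angle_cleat's own z axis and vertical below 0.08 rad and linear speed of each of channel_clip, angle_cleat, bronze_bush, steel_boss, coupling_nut below 0.02 m/s and angular speed of each of channel_clip, angle_cleat, bronze_bush, steel_boss, coupling_nut below 0.2 rad/s and x of angle_cleat in the frame of yellow_tray between -0.042 and 0.042 m and y of angle_cleat in the frame of yellow_tray between -0.078 and 0.032 m and z of angle_cleat in the frame of yellow_tray between -0.002 and 0.007 m and x of bronze_bush in the frame of blue_tray between -0.009 and 0.009 m and y of bronze_bush in the frame of blue_tray between 0.059 and 0.077 m and z of bronze_bush in the frame of blue_tray between -0.002 and 0.009 m and angle between the z axis of each of bronze_bush, steel_boss and the z axis of blue_tray, either way round below 0.25 rad and x of steel_boss in the frame of blue_tray between -0.009 and 0.009 m and y of steel_boss in the frame of blue_tray between 0.059 and 0.077 m and z of steel_boss in the frame of blue_tray between 0.028 and 0.039 m and x of coupling_nut in the frame of yellow_tray between -0.009 and 0.009 m and y of coupling_nut in the frame of yellow_tray between 0.059 and 0.077 m and z of coupling_nut in the frame of yellow_tray between -0.002 and 0.009 m and angle between the z axis of coupling_nut and the z axis of yellow_tray, either way round below 0.35 rad); the robot touches nothing.
It fails at once if the welding magnet is moved by more than 30 mm (distance of weld_magnet from where it was at the start of the episode above 0.03 m).
It fails at once if the chipping hammer is moved by more than 30 mm (distance of chipping_hammer from where it was at the start of the episode above 0.03 m).
It fails at once if the wire brush is moved by more than 30 mm (distance of wire_brush from where it was at the start of the episode above 0.03 m).
It fails at once if the channel piece is dropped into its tray (falls free, faster than 0.8 m/s) (linear speed of channel_clip above 0.8 m/s and contact force between channel_clip and the fingers below 0.5 N and horizontal distance between channel_clip and blue_tray below 0.12 m).
It fails at once if the angle cleat is dropped into its tray (falls free, faster than 0.8 m/s) (linear speed of angle_cleat above 0.8 m/s and contact force between angle_cleat and the fingers below 0.5 N and horizontal distance between angle_cleat and yellow_tray below 0.12 m).
It also fails if it takes over 115 s, if anything falls off the work surface, if the arm or the gripper's body presses on something with over 40 N, if the wrist force passes 120 N, or if a joint passes its speed limit or range.

### The arm

A 6-joint arm with a two-finger parallel gripper is mounted at the origin on the work surface. World frame = base frame: x ahead of the robot, y to its left, z up, the work surface at z = 0. Lengths are in m, angles in rad, forces in N, time in s.
With the tool pointing down it reaches from about 0.3 to 0.775 m from the base axis. Payload 14.6 kg.
Tool frame: the origin (TCP) lies between the finger pads; the fingertips stand ctrl.tip_extent ahead of it and the grasp point (between the pads) lies 3 mm ahead of it (ctrl.tip_extent is the distance from the TCP to the fingertips, in m); z points along the fingers, y is the line along which they close (so a half turn about z gives the same grasp; the last joint's range is limited). The gripper opens to 94 mm and grips with 3 to 60 N. Pads are 16 mm wide; open, the fingers measure 119 mm over their backs; the gripper's body (75 mm by 177 mm) begins 78 mm behind the grasp point.
Start: joints at [1.191, 0.3, 1.521, -0, 1.321, -0.067], TCP at [0.169, 0.523, 0.227] pointing down, gripper open.
Joint ranges: [-3.03, 3.03], [-0.79, 2.21], [0.23, 2.52], [-1.04, 4.18], [0, 3.07], [-2.55, 2.55]. Speed limits (rad/s): [2.22, 2.22, 2.57, 3.14, 3.14, 3.14].

### API

Orientations are given as [roll, pitch, yaw] about the fixed x, y, z axes, in that order (R = Rz(yaw) Ry(pitch) Rx(roll)).
In Python, from station import ctrl gives the robot as it stands.
- The arm moves only by the tool shift_gripper, called as name(argument=value, ...) on one line, values as JSON. Schema: {"type":"object","properties":{"rows":{"type":"array","items":{"type":"number"},"minItems":6,"maxItems":60},"jaw":{"type":"number"},"squeeze":{"type":"number"},"only":{"type":"string"},"quiet":{"type":"boolean"},"lines":{"type":"string"}},"required":["rows"],"additionalProperties":false}. rows is one flat list of numbers that holds 1 to 10 rows one after another, with no inner brackets; each row has 6 numbers: dx, dy, dz in m, then a rotation vector rx, ry, rz in rad; each row shifts and turns the commanded pose from where the row before left it, along the tool's axes as they then stand; what a row does not reach is not made up. A row lasts 1/10 s, in which the tool goes at most 0.05 m and 0.15 rad, less where a joint would pass 70% of its speed; a pose out of reach is approached as far as the arm can. jaw is the finger opening in m, set as the call begins (left out keeps the last). The fingers move at their own pace and stop on an object; squeeze is the grip in N (left out, the last holds). Time passes only in rows, so rows that do not move let the fingers close. The tool returns the time, the measured TCP pose, the force, the opening and the grip force at its end. only (a regular expression) keeps the lines of the reply that match it, lines (a string "A,B") keeps lines A to B, and quiet returns only ok. Input that does not fit is refused with a message, and nothing moves.
- ctrl.get_obs(): the state, without advancing time (a new reading comes with each control period).
- ctrl.camera(name): name is "scene" or "side" or "wrist"; returns a dict with "pixels" (384x512x3 uint8, blue, green, red), "fx", "fy", "cx", "cy" (pixels), "k1" (the pictures are not rectified: a ray, as slopes to the right and down, at radius r is drawn at 1 + k1 r^2 times it, then the intrinsics apply), "extrinsics" (4x4, takes a point from camera to world coordinates). Camera axes: x right, y up, looking along -z (the intrinsics and any distortion apply to the point x, -y, -z); pixel columns grow to the right and rows downward; lengths in m; the calibration is good to about 2 mm. A picture is of the moment at which its call begins. There is no depth.
- ctrl.hand_in(): hands the job in; it is judged then, once.
The state is a dict: "time_s": time; "qpos": joint angles; "joint_vel": joint speeds; "tau": joint torques, N m; "ee_pos": TCP position; "eef_rot": TCP orientation; "force": force on the tool from outside, world axes, zero at the start; "moment": the same for the moment, N m; "grip_width": finger opening in m; "grip_force": force on a finger pad.
Only numpy, scipy, OpenCV 4.12 (cv2) and the standard library are available. Lean on these libraries where they do the work, as an engineer would, in place of code of your own. Each camera call takes 0.05 s, during which the arm holds its last target. There are 200 camera calls.

## Working session

There is one attempt and no reset: what is moved stays moved. The work goes in short steps, Python scripts to look and compute and a tool call to move; the robot and the scene stay as the last step left them, time stands still between calls to the robot, and variables do not carry over. Pictures are saved under pics/ and viewed, at most 14 in all, crops included, and the job is handed in when it is done.

```bash
ls; mkdir -p pics
```

Run:
```python
from station import ctrl
import cv2
for n in ("scene","side"):
    c=ctrl.camera(n); cv2.imwrite(f"pics/{n}0.png",c["pixels"]); print(n,c["fx"],c["fy"],c["cx"],c["cy"],c["k1"]); print(c["extrinsics"].round(3) if hasattr(c["extrinsics"],'round') else c["extrinsics"])
o=ctrl.get_obs(); print({k:o[k] for k in("time_s","ee_pos","eef_rot","grip_width")},ctrl.tip_extent)
```

```text
pics
station.py
scene 411.6773547120889 411.6773547120889 258.5426668311482 199.75101619055266 -0.125212266852218
[[-0.881 -0.348  0.32   0.875]
 [ 0.472 -0.667  0.576  0.567]
 [ 0.013  0.659  0.752  0.785]
 [ 0.     0.     0.     1.   ]]
side 361.416638724937 361.416638724937 256.02148812132924 191.72325823883443 0.021619273622577522
[[ 0.753  0.395 -0.526  0.161]
 [-0.658  0.422 -0.624 -0.485]
 [-0.025  0.816  0.577  0.476]
 [ 0.     0.     0.     1.   ]]
{'time_s': 0.1, 'ee_pos': array([0.16917549, 0.52311153, 0.22694123]), 'eef_rot': array([-3.14055224e+00, -4.37403273e-05,  2.82880796e+00]), 'grip_width': 0.09353051004247118} 0.022
```
View pics/scene0.png

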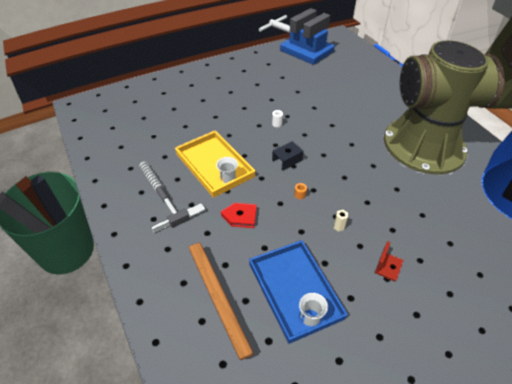

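View pics/side0.png

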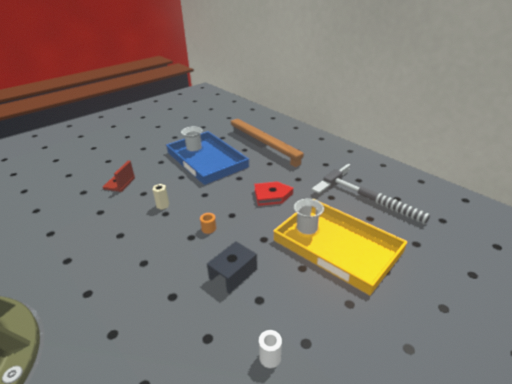

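The scene view shows the blue tray (298,290) with its tube at (312,308), the yellow tray (214,160) with its tube at (227,168), the channel (288,155), the bush (301,190), the cleat (390,263), the cream cylinder (341,220) and the white cylinder (278,119). The magnet is at (240,215). Next I'll measure rough positions and zoom in on the two pale parts.

Create h.py:
```python
from station import ctrl
import cv2, numpy as np
def rays(c,uv):
    uv=np.asarray(uv,float).reshape(-1,2)
    d=np.c_[(uv[:,0]-c["cx"])/c["fx"],(uv[:,1]-c["cy"])/c["fy"]]; s=d.copy()
    for _ in range(20): s=d/(1+c["k1"]*(s**2).sum(1))[:,None]
    E=np.asarray(c["extrinsics"]); return E[:3,3], np.c_[s[:,0],-s[:,1],-np.ones(len(s))]@E[:3,:3].T
def onz(c,uv,z):
    o,v=rays(c,uv); return o[:2]+v[:,:2]*((z-o[2])/v[:,2])[:,None]
def px(c,p):
    E=np.asarray(c["extrinsics"]); q=(np.asarray(p,float).reshape(-1,3)-E[:3,3])@E[:3,:3]
    s=np.c_[q[:,0],-q[:,1]]/-q[:,2:]; s=s*(1+c["k1"]*(s**2).sum(1))[:,None]
    return s*c["fx"]+[c["cx"],c["cy"]]
def meet(a,b):  # a,b=(origin,dir): nearest point of two rays and gap
    (o1,d1),(o2,d2)=a,b
    t=np.linalg.lstsq(np.c_[d1,-d2],o2-o1,rcond=None)[0]
    p,q=o1+t[0]*d1,o2+t[1]*d2; return (p+q)/2,np.linalg.norm(p-q)
def mask(img,lo,hi): return cv2.inRange(cv2.cvtColor(img,cv2.COLOR_BGR2HSV),lo,hi)
```

Run:
```python
from h import *
S=ctrl.camera("scene");D=ctrl.camera("side")
P={"chan":((288,150),(232,258)),"bush":((301,186),(208,218)),"cream":((342,213),(160,188)),"white":((278,114),(270,341)),
"btube":((312,303),(191,133)),"ytube":((227,164),(308,209)),"cleat":((386,250),(124,170)),"magnet":((240,214),(272,190))}
for k,(a,b) in P.items():
    oa,va=rays(S,a);ob,vb=rays(D,b);p,g=meet((oa,va[0]),(ob,vb[0]));print(k,p.round(3),round(g,4))
def crop(c,u,v,r): return cv2.resize(c["pixels"][v-r:v+r,u-r:u+r],(256,256),interpolation=cv2.INTER_CUBIC)
t=[crop(S,341,220,20),crop(S,278,119,20),crop(S,388,260,24)],[crop(D,160,196,20),crop(D,270,348,24),crop(D,122,180,24)]
cv2.imwrite("pics/m.png",np.vstack([np.hstack(r) for r in t]))
```

```text
chan [ 0.403 -0.127  0.038] 0.004
bush [ 0.439 -0.004  0.03 ] 0.0051
cream [0.411 0.128 0.048] 0.0054
white [ 0.347 -0.279  0.037] 0.0053
btube [0.598 0.292 0.054] 0.0005
ytube [ 0.579 -0.138  0.054] 0.0023
cleat [0.387 0.258 0.045] 0.0103
magnet [ 0.61  -0.005  0.015] 0.0041
```

View pics/m.png

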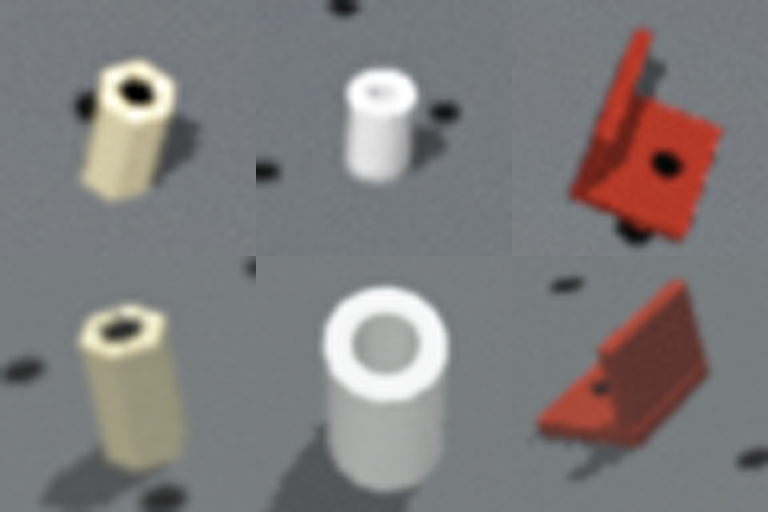

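Cream hexagon = nut, white sleeve = boss. Next are the tray yaws and bracket yaws, from hull corners.

Run:
```python
from h import *
R={"blue":((105,150,60),(125,255,255)),"yellow":((20,150,90),(35,255,255)),"red":((0,120,50),(8,255,255)),"redb":((172,120,50),(180,255,255))}
for n in("scene","side"):
    c=ctrl.camera(n)
    for k in("blue","yellow"):
        m=mask(c["pixels"],*R[k]); m[:,480:]=0
        cs,_=cv2.findContours(m,cv2.RETR_EXTERNAL,cv2.CHAIN_APPROX_NONE); q=max(cs,key=cv2.contourArea)
        h=cv2.convexHull(q); p=cv2.approxPolyDP(h,5,True).reshape(-1,2); w=onz(c,p,.023)
        e=np.roll(w,-1,0)-w
        print(n,k,[(tuple(a),tuple(b.round(3)),round(float(np.hypot(*d)),3),round(float(np.degrees(np.arctan2(d[1],d[0]))),1)) for a,b,d in zip(p.tolist(),w,e)])
S=ctrl.camera("scene");D=ctrl.camera("side")
def crop(c,u,v,r): return cv2.resize(c["pixels"][v-r:v+r,u-r:u+r],(400,400),interpolation=cv2.INTER_CUBIC)
cv2.imwrite("pics/ch.png",np.hstack([crop(S,288,155,25),crop(D,232,266,40)]))
```

```text
scene blue [((302, 241), (np.float64(0.522), np.float64(0.139)), 0.198, 84.7), ((346, 315), (np.float64(0.54), np.float64(0.336)), 0.13, -2.8), ((289, 342), (np.float64(0.67), np.float64(0.33)), 0.204, -96.0), ((250, 259), (np.float64(0.649), np.float64(0.127)), 0.127, 174.6)]
scene yellow [((215, 131), (np.float64(0.538), np.float64(-0.308)), 0.211, 94.5), ((254, 175), (np.float64(0.521), np.float64(-0.097)), 0.125, 8.1), ((213, 196), (np.float64(0.645), np.float64(-0.08)), 0.216, -85.4), ((176, 147), (np.float64(0.662), np.float64(-0.295)), 0.125, -174.0)]
side blue [((240, 161), (np.float64(0.632), np.float64(0.131)), 0.106, 176.7), ((203, 176), (np.float64(0.526), np.float64(0.137)), 0.194, 84.4), ((168, 145), (np.float64(0.545), np.float64(0.33)), 0.1, -26.8), ((205, 140), (np.float64(0.634), np.float64(0.285)), 0.154, -90.7)]
side yellow [((274, 230), (np.float64(0.517), np.float64(-0.112)), 0.066, 7.5), ((295, 213), (np.float64(0.583), np.float64(-0.104)), 0.07, -17.8), ((325, 204), (np.float64(0.649), np.float64(-0.125)), 0.172, -84.7), ((406, 243), (np.float64(0.665), np.float64(-0.296)), 0.145, -171.8), ((368, 294), (np.float64(0.521), np.float64(-0.317)), 0.185, 96.7), ((275, 240), (np.float64(0.499), np.float64(-0.134)), 0.027, 50.3)]
```

View pics/ch.png

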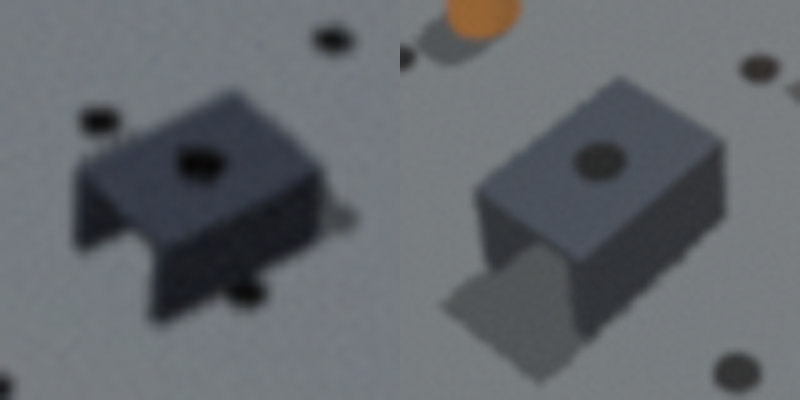

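Run:
```python
from h import *
S=ctrl.camera("scene");D=ctrl.camera("side")
a=lambda d:round(float(np.degrees(np.arctan2(d[1],d[0]))),1)
for c,p in((S,[(292,141),(303.3,151.3),(283,161),(273,151.5)]),(D,[(236,241),(256.6,254.6),(228.4,278.4),(207,263.6)])):
    w=onz(c,p,.038);e=np.roll(w,-1,0)-w;print("chan",w.mean(0).round(3),[(round(float(np.hypot(*d)),3),a(d)) for d in e])
w=onz(D,[(129.5,160.9),(114.9,173.6)],.05);print("cleat top edge",w.round(3),a(w[0]-w[1]),np.hypot(*(w[0]-w[1])))
print("free corner",onz(D,[(102.7,187.7)],.008).round(3))
f=np.array([[208,130],[170,240]])/5.333+[364,236];w=onz(S,f,.008);print("flat free edge",w.round(3),a(w[1]-w[0]))
W=ctrl.camera("wrist");E=np.array(W["extrinsics"]);print(E.round(3),W["fx"],W["k1"]);cv2.imwrite("pics/w0.png",W["pixels"])
```

```text
chan [ 0.404 -0.122] [(0.051, 95.8), (0.069, 6.4), (0.045, -83.5), (0.07, -168.8)]
chan [ 0.404 -0.13 ] [(0.05, -84.5), (0.067, -172.3), (0.049, 97.9), (0.069, 8.1)]
cleat top edge [[0.415 0.274]
 [0.366 0.244]] 31.9 0.05758948541611915
free corner [[0.34  0.276]]
flat free edge [[0.34  0.285]
 [0.39  0.319]] 34.1
[[ 0.308 -0.913 -0.268  0.092]
 [ 0.951  0.295  0.087  0.549]
 [-0.    -0.282  0.96   0.385]
 [ 0.     0.     0.     1.   ]] 285.40206316463946 0.0040095308095156905
```

Add to h.py:
```python
def go(x,y,z,ang=None):
    "print the shift in tool axes to reach x,y,z, and rz to bring tool y to ang degrees (mod 180)"
    o=ctrl.get_obs(); R=cv2.Rodrigues(np.array([0,0,o["eef_rot"][2]]))[0]@np.diag([1,-1,-1.])
    d=R.T@(np.array([x,y,z])-o["ee_pos"]); a=np.degrees(np.arctan2(R[1,1],R[0,1]))
    rz=None if ang is None else round(float(-np.radians((ang-a+90)%180-90)),3)
    print("shift",d.round(4),"tool y at",a.round(1),"rz",rz,"q6",o["qpos"][5].round(2),"t",round(o["time_s"],1))
def world(dx,dy): pass
```

```bash
sed -i '/^def world/d' h.py; python3 -c "
from h import *
go(.439,-.004,.2)"
```

```text
shift [-0.4189 -0.4187  0.0274] tool y at 72.1 rz None q6 -0.07 t 0.6
```

shift_gripper(rows=[-0.03,-0.03,0.003,0,0,0,-0.035,-0.035,0.003,0,0,0,-0.035,-0.035,0.003,0,0,0,-0.035,-0.035,0.003,0,0,0,-0.035,-0.035,0.003,0,0,0,-0.035,-0.035,0.003,0,0,0,-0.035,-0.035,0.003,0,0,0,-0.035,-0.035,0.003,0,0,0,-0.035,-0.035,0.003,0,0,0,-0.035,-0.035,0,0,0,0], jaw=0.09)

```text
time_s: 1.55
ee_pos: [0.3917, 0.0869, 0.2005]
eef_rot: [3.141, 0.0, 2.829]
force: [0.5, 0.8, 0.6]
grip_width: 0.09
grip_force: 0.0
```

shift_gripper(rows=[-0.035,-0.035,0,0,0,0,-0.035,-0.035,0,0,0,0,-0.004,-0.004,0,0,0,0,0,0,0,0,0,0,0,0,0,0,0,0])

```text
time_s: 2.05
ee_pos: [0.4386, -0.0035, 0.2004]
eef_rot: [3.141, -0.0, 2.829]
force: [0.6, -0.6, 0.4]
grip_width: 0.0903
grip_force: 0.0
```

```bash
python3 -c "
from h import *
go(.439,-.004,.2)
c=ctrl.camera('wrist');cv2.imwrite('pics/w1.png',c['pixels'])
for p in ([.439,-.004,.03],[.411,.128,.048],[.404,-.127,.038]): print(px(c,p))"
```

```text
shift [-0.0006 -0.0004  0.0004] tool y at 72.1 rz None q6 -1.35 t 2.0
[[257.55661625 177.9179718 ]]
[[368.3308635  120.17449605]]
[[147.3598133  183.37101265]]
```

View pics/w1.png

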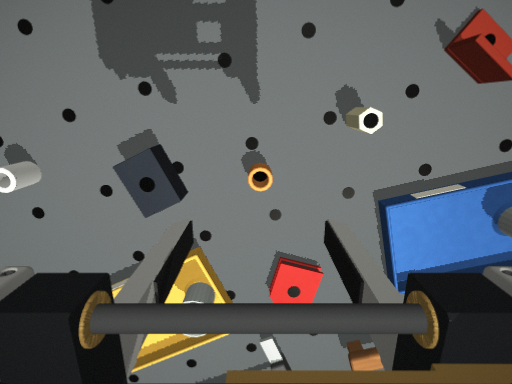

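The wrist view has the bush top at (260,178), nut top at (370,120), channel spot at (147,184), cleat at (485,45) and boss at (8,180), all matching the predicted pixels within about 3 px. I'll refine with masks and descend on the bush.

Run:
```python
from h import *
c=ctrl.camera('wrist');im=c['pixels']
def blob(m,u,v,r):
    k=np.zeros_like(m);cv2.circle(k,(u,v),r,255,-1);m=m&k
    cs,_=cv2.findContours(m,cv2.RETR_EXTERNAL,cv2.CHAIN_APPROX_NONE);return max(cs,key=cv2.contourArea)
q=blob(mask(im,(5,100,90),(25,255,255)),260,178,24);e=cv2.fitEllipse(q);print("bush",e,onz(c,e[0],.03),onz(c,[260,178],.03))
q=blob(mask(im,(0,0,170),(180,255,255)),370,120,20);w=onz(c,q.reshape(-1,2),.048)*1000
print("nut rect",cv2.minAreaRect(w.astype(np.float32)),w.mean(0))
p=cv2.approxPolyDP(cv2.convexHull(w.astype(np.float32)),3,True).reshape(-1,2);d=np.roll(p,-1,0)-p
print([(round(float(np.hypot(*x)),1),round(float(np.degrees(np.arctan2(x[1],x[0])))%60,1)) for x in d])
a=onz(c,[147,184],.038);print("chan",a)
go(.439,-.004,.02)
```

```text
bush ((259.6217041015625, 177.0037384033203), (24.335153579711914, 28.245227813720703), 177.90933227539062) [[ 0.4387451  -0.00106802]] [[ 0.44003761 -0.00101251]]
nut rect ((411.6243896484375, 130.4775390625), (24.16880226135254, 26.95146369934082), 77.8470458984375) [411.83638122 129.91325281]
[(13.4, 49.3), (14.5, 47.8), (13.9, 54.5), (12.2, 48.9), (14.4, 49.1), (13.1, 49.5)]
chan [[ 0.40471495 -0.12751002]]
shift [-0.0007 -0.0007  0.1806] tool y at 72.2 rz None q6 -1.35 t 2.1
```

shift_gripper(rows=[0,0.0025,0.045,0,0,0,0,0,0.045,0,0,0,0,0,0.045,0,0,0,0,0,0.028,0,0,0,0,0,0,0,0,0,0,0,0,0,0,0], jaw=0.07)

```text
time_s: 2.75
ee_pos: [0.44, -0.0012, 0.0383]
eef_rot: [3.142, 0.0, 2.83]
force: [-0.2, 0.4, 0.2]
grip_width: 0.0699
grip_force: 0.0
```

shift_gripper(rows=[0,0,0,0,0,0,0,0,0,0,0,0,0,0,0,0,0,0,0,0,0,0,0,0,0,0,0,0,0,0], jaw=0.02, squeeze=30)

```text
time_s: 3.25
ee_pos: [0.4399, -0.002, 0.0377]
eef_rot: [3.141, 0.0, 2.829]
force: [-0.3, -0.8, 0.2]
grip_width: 0.0338
grip_force: 0.0
```

shift_gripper(rows=[0,0,-0.02,0,0,0,0,0,-0.045,0,0,0,0,0,-0.045,0,0,0,0,0,0,0,0,0])

```text
time_s: 3.65
ee_pos: [0.4419, -0.0021, 0.1524]
eef_rot: [3.14, 0.008, 2.829]
force: [0.9, 0.4, -0.9]
grip_width: 0.0291
grip_force: 30.0
```

```bash
python3 -c "
from h import *
go(.598,.292,.15)"
```

```text
shift [-0.058   0.3279  0.0024] tool y at 72.1 rz None q6 -1.35 t 3.6
```

shift_gripper(rows=[-0.007,0.03,0,0,0,0,-0.008,0.047,0,0,0,0,-0.008,0.047,0,0,0,0,-0.008,0.047,0,0,0,0,-0.008,0.047,0,0,0,0,-0.008,0.047,0,0,0,0,-0.008,0.047,0,0,0,0,-0.003,0.016,0,0,0,0,0,0,0,0,0,0,0,0,0,0,0,0])

```text
time_s: 4.65
ee_pos: [0.5954, 0.2918, 0.1461]
eef_rot: [-3.14, -0.001, 2.829]
force: [-0.8, -0.4, -1.0]
grip_width: 0.0288
grip_force: 30.0
```

```bash
python3 -c "
from h import *
go(.598,.292,.15)
c=ctrl.camera('wrist');cv2.imwrite('pics/w2.png',c['pixels'])
print(px(c,[[.598,.292,.057],[.626,.292,.057],[.598,.32,.057]]))"
```

```text
shift [-0.0025  0.001  -0.0039] tool y at 72.1 rz None q6 -0.86 t 4.7
[[258.99594837 201.60738316]
 [268.16888098 228.54250734]
 [288.50241307 192.57303969]]
```

View pics/w2.png

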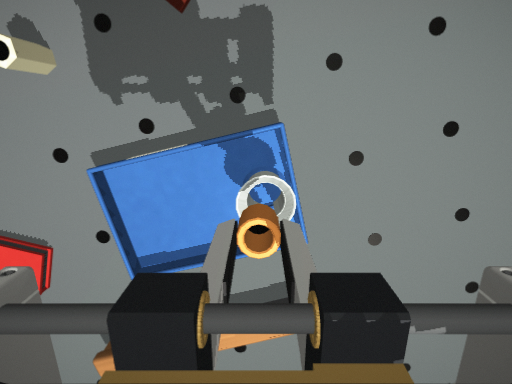

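The bush is gripped upright. The blue tube mouth spans u 236–296 with its centre near (266,201), about 6 mm from my estimate, so I'll fit it.

Run:
```python
from h import *
c=ctrl.camera('wrist');m=mask(c['pixels'],(0,0,165),(180,60,255))
k=np.zeros_like(m);cv2.circle(k,(266,201),36,255,-1);m&=k;m[205:,:]&=0
p=np.argwhere(m)[:,::-1]
h=cv2.convexHull(p.astype(np.int32)).reshape(-1,2);h=h[h[:,1]<203];w=onz(c,h,.057)
A=np.c_[2*w,np.ones(len(w))];s=np.linalg.lstsq(A,(w**2).sum(1),rcond=None)[0];print("tube",s[:2],"r",np.sqrt(s[2]+s[:2]@s[:2]))
go(*s[:2],.085)
```

```text
tube [0.60229898 0.29707277] r 0.027519131548794974
shift [-0.0046  0.0076  0.0621] tool y at 72.0 rz None q6 -0.86 t 4.8
```

shift_gripper(rows=[-0.0046,0.0076,0.0,0,0,0,0,0,0.03,0,0,0,0,0,0.02,0,0,0,0,0,0.011,0,0,0,0,0,0,0,0,0,0,0,0,0,0,0])

```text
time_s: 5.35
ee_pos: [0.6028, 0.2978, 0.0874]
eef_rot: [3.141, 0.0, 2.828]
force: [-1.3, -1.5, -1.7]
grip_width: 0.0287
grip_force: 30.0
```

shift_gripper(rows=[0,0,0,0,0,0,0,0,0,0,0,0,0,0,0,0,0,0], jaw=0.06)

```text
time_s: 5.65
ee_pos: [0.6029, 0.2983, 0.0873]
eef_rot: [3.141, 0.001, 2.829]
force: [-0.8, -0.7, -1.2]
grip_width: 0.0495
grip_force: 0.0
```

shift_gripper(rows=[0,0,-0.03,0,0,0,0,0,-0.045,0,0,0,0,0,-0.04,0,0,0,0,0,0,0,0,0,0,0,0,0,0,0])

```text
time_s: 6.15
ee_pos: [0.6027, 0.2982, 0.2023]
eef_rot: [3.14, 0.001, 2.829]
force: [0.1, 0.4, -1.1]
grip_width: 0.0597
grip_force: 0.0
```

```bash
python3 -c "
from h import *
go(.347,-.279,.2)
c=ctrl.camera('wrist');cv2.imwrite('pics/w3.png',c['pixels'])"
```

```text
shift [ 0.0657 -0.6279  0.0023] tool y at 72.1 rz None q6 -0.85 t 6.2
```

View pics/w3.png

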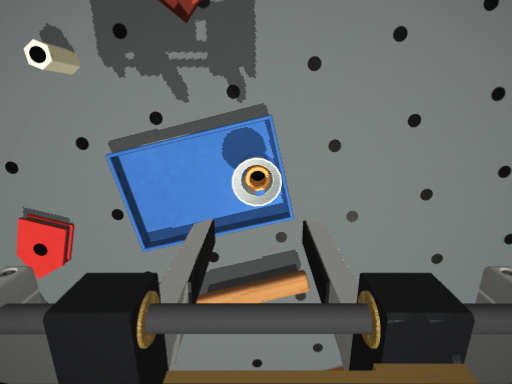

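The bush is down in the blue tube at (258,178). Now to the boss.

```bash
python3 -c "
from h import *
c=ctrl.camera('wrist');w=onz(c,[(107,155),(268,118),(292,215),(145,248)],.023);print(w.round(3),w.mean(0));e=np.roll(w,-1,0)-w;print([(np.hypot(*d).round(3),np.degrees(np.arctan2(d[1],d[0])).round(1)) for d in e])"
```

```text
[[0.523 0.136]
 [0.541 0.33 ]
 [0.663 0.323]
 [0.649 0.128]] [0.59415476 0.22944183]
[(np.float64(0.194), np.float64(84.7)), (np.float64(0.122), np.float64(-3.1)), (np.float64(0.195), np.float64(-94.3)), (np.float64(0.126), np.float64(176.5))]
```

shift_gripper(rows=[0.003,-0.03,0,0,0,0,0.005,-0.046,0,0,0,0,0.005,-0.046,0,0,0,0,0.005,-0.046,0,0,0,0,0.005,-0.046,0,0,0,0,0.005,-0.046,0,0,0,0,0.005,-0.046,0,0,0,0,0.005,-0.046,0,0,0,0,0.005,-0.046,0,0,0,0,0.005,-0.046,0,0,0,0], jaw=0.07)

```text
time_s: 7.25
ee_pos: [0.4188, -0.1108, 0.2004]
eef_rot: [3.142, -0.002, 2.829]
force: [1.4, -1.1, -0.0]
grip_width: 0.0698
grip_force: 0.0
```

shift_gripper(rows=[0.005,-0.046,0,0,0,0,0.005,-0.046,0,0,0,0,0.005,-0.046,0,0,0,0,0.003,-0.046,0,0,0,0,0,0,0,0,0,0,0,0,0,0,0,0])

```text
time_s: 7.85
ee_pos: [0.3459, -0.2793, 0.2004]
eef_rot: [3.141, -0.002, 2.827]
force: [-0.3, 0.3, -0.4]
grip_width: 0.0701
grip_force: 0.0
```

Run:
```python
from h import *
c=ctrl.camera('wrist');m=mask(c['pixels'],(0,0,180),(180,40,255));p=px(c,[.347,-.279,.042])[0];print(p)
k=np.zeros_like(m);cv2.circle(k,tuple(int(x) for x in p),40,255,-1);m&=k;cv2.imwrite("pics/w4.png",np.hstack([c['pixels'][:300,130:400],cv2.cvtColor(m[:300,130:400],8)]))
go(.347,-.279,.05)
```

```text
[258.27207249 181.0263264 ]
shift [-0.0008 -0.0002  0.1506] tool y at 72.0 rz None q6 -2.02 t 7.9
```

View pics/w4.png

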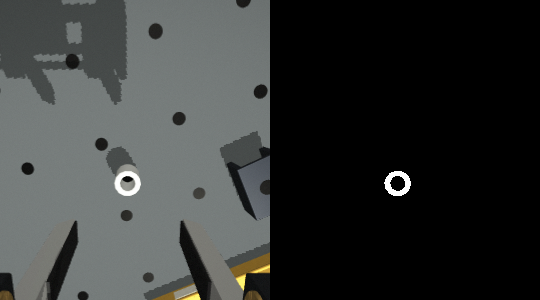

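The boss ring is at (257,183) in the full frame, within 2 mm of the prediction.

shift_gripper(rows=[-0.0025,0,0.045,0,0,0,0,0,0.045,0,0,0,0,0,0.04,0,0,0,0,0,0.02,0,0,0,0,0,0,0,0,0,0,0,0,0,0,0], jaw=0.07)

```text
time_s: 8.5
ee_pos: [0.3495, -0.2792, 0.052]
eef_rot: [3.142, -0.0, 2.83]
force: [0.0, -0.9, 0.0]
grip_width: 0.0699
grip_force: 0.0
```

shift_gripper(rows=[0,0,0,0,0,0,0,0,0,0,0,0,0,0,0,0,0,0,0,0,0,0,0,0,0,0,0,0,0,0,0,0,0,0,0,0,0,0,0,0,0,0], jaw=0.02, squeeze=30)

```text
time_s: 9.2
ee_pos: [0.349, -0.28, 0.0516]
eef_rot: [-3.141, 0.0, 2.829]
force: [0.0, -0.3, 1.6]
grip_width: 0.0295
grip_force: 29.9
```

shift_gripper(rows=[0,0,-0.02,0,0,0,0,0,-0.045,0,0,0,0,0,-0.045,0,0,0,0,0,0,0,0,0])

```text
time_s: 9.6
ee_pos: [0.3504, -0.2813, 0.1664]
eef_rot: [-3.138, 0.008, 2.829]
force: [-0.3, 0.6, -2.3]
grip_width: 0.0293
grip_force: 29.9
```

```bash
python3 -c "
from h import *
go(.602,.2975,.16)"
```

```text
shift [-0.0613  0.6281  0.0064] tool y at 72.1 rz None q6 -2.02 t 9.6
```

shift_gripper(rows=[-0.003,0.03,0,0,0,0,-0.005,0.046,0,0,0,0,-0.005,0.046,0,0,0,0,-0.005,0.046,0,0,0,0,-0.005,0.046,0,0,0,0,-0.005,0.046,0,0,0,0,-0.004,0.046,0,0,0,0,-0.004,0.046,0,0,0,0,-0.004,0.046,0,0,0,0,-0.004,0.046,0,0,0,0])

```text
time_s: 10.6
ee_pos: [0.5275, 0.131, 0.1603]
eef_rot: [-3.141, -0.001, 2.829]
force: [0.5, -0.7, -0.8]
grip_width: 0.0293
grip_force: 29.9
```

shift_gripper(rows=[-0.004,0.046,0,0,0,0,-0.004,0.046,0,0,0,0,-0.004,0.046,0,0,0,0,-0.004,0.046,0,0,0,0,0,0,0,0,0,0,0,0,0,0,0,0,0,0,0,0,0,0])

```text
time_s: 11.3
ee_pos: [0.5989, 0.2982, 0.1607]
eef_rot: [-3.141, -0.001, 2.828]
force: [-0.1, 0.4, -0.1]
grip_width: 0.0292
grip_force: 29.9
```

```bash
python3 -c "
from h import *
go(.602,.2975,.092)"
```

```text
shift [-0.0031  0.0003  0.0687] tool y at 72.0 rz None q6 -0.85 t 11.3
```

shift_gripper(rows=[-0.003,0,0.03,0,0,0,0,0,0.025,0,0,0,0,0,0.013,0,0,0,0,0,0,0,0,0,0,0,0,0,0,0])

```text
time_s: 11.8
ee_pos: [0.6026, 0.298, 0.0947]
eef_rot: [3.141, 0.001, 2.828]
force: [0.3, -0.5, -1.0]
grip_width: 0.0291
grip_force: 29.9
```

shift_gripper(rows=[0,0,0,0,0,0,0,0,0,0,0,0,0,0,0,0,0,0,0,0,0,0,0,0], jaw=0.06)

```text
time_s: 12.2
ee_pos: [0.6022, 0.2984, 0.0939]
eef_rot: [3.141, 0.0, 2.829]
force: [0.0, -0.3, 0.7]
grip_width: 0.0575
grip_force: 0.0
```

shift_gripper(rows=[0,0,-0.03,0,0,0,0,0,-0.045,0,0,0,0,0,-0.03,0,0,0,0,0,0,0,0,0,0,0,0,0,0,0])

```text
time_s: 12.7
ee_pos: [0.6021, 0.2983, 0.1986]
eef_rot: [3.141, 0.0, 2.829]
force: [0.7, -0.1, -0.7]
grip_width: 0.0598
grip_force: 0.0
```

```bash
python3 -c "
from h import *
c=ctrl.camera('wrist');p=px(c,[[.602,.2975,.075],[.411,.130,.048]]);print(p);go(.411,.130,.19,79.5)
u,v=p[0].astype(int);cv2.imwrite('pics/w5.png',cv2.resize(c['pixels'][v-50:v+50,u-50:u+50],None,fx=4,fy=4))"
```

```text
[[257.00951296 188.5238305 ]
 [ 35.14800974  53.83286325]]
shift [ 0.1298 -0.2187  0.0073] tool y at 72.1 rz -0.13 q6 -0.85 t 12.8
```

View pics/w5.png

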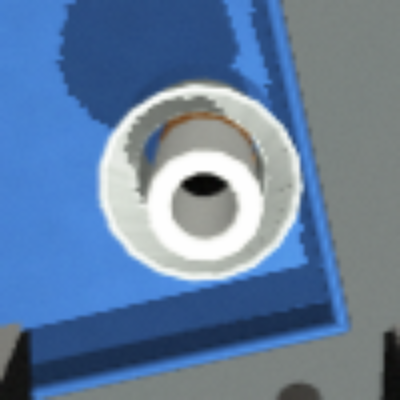

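The boss ring is centred at about (258,190), against (257,188.5) predicted for a seated top at 75 mm, so it is seated. Now the nut.

shift_gripper(rows=[0.02,-0.034,0,0,0,0,0.022,-0.037,0,0,0,0,0.022,-0.037,0,0,0,0,0.022,-0.037,0,0,0,0,0.022,-0.037,0,0,0,0,0.022,-0.037,0,0,0,0,0,0,0,0,0,-0.13,0,0,0,0,0,0,0,0,0,0,0,0], jaw=0.065)

```text
time_s: 13.65
ee_pos: [0.4111, 0.13, 0.1978]
eef_rot: [-3.141, -0.001, 2.955]
force: [0.4, 0.3, 0.4]
grip_width: 0.0651
grip_force: 0.0
```

Run:
```python
from h import *
c=ctrl.camera('wrist');m=mask(c['pixels'],(0,0,190),(180,255,255));p=px(c,[.4115,.130,.048])[0]
k=np.zeros_like(m);cv2.circle(k,tuple(int(x) for x in p),22,255,-1);m&=k
w=(onz(c,np.argwhere(m)[:,::-1],.048)*1000).astype(np.float32);r=cv2.minAreaRect(w);print(r)
go(r[0][0]/1000,r[0][1]/1000,.055,79.5)
```

```text
((411.896728515625, 129.86248779296875), (24.6456241607666, 26.508880615234375), 79.32948303222656)
shift [-0.0007 -0.0002  0.1429] tool y at 79.4 rz -0.002 q6 -1.16 t 13.7
```

shift_gripper(rows=[-0.001,0,0.045,0,0,0,0,0,0.045,0,0,0,0,0,0.035,0,0,0,0,0,0.019,0,0,0,0,0,0,0,0,0,0,0,0,0,0,0])

```text
time_s: 14.3
ee_pos: [0.4123, 0.13, 0.0546]
eef_rot: [-3.141, -0.001, 2.958]
force: [0.1, -0.9, -0.7]
grip_width: 0.0652
grip_force: 0.0
```

shift_gripper(rows=[0,0,0,0,0,0,0,0,0,0,0,0,0,0,0,0,0,0,0,0,0,0,0,0,0,0,0,0,0,0,0,0,0,0,0,0,0,0,0,0,0,0], jaw=0.015, squeeze=30)

```text
time_s: 15.0
ee_pos: [0.4121, 0.1298, 0.0546]
eef_rot: [3.141, 0.0, 2.959]
force: [-0.9, 0.1, 2.1]
grip_width: 0.0235
grip_force: 30.0
```

shift_gripper(rows=[0,0,-0.02,0,0,0,0,0,-0.045,0,0,0,0,0,-0.045,0,0,0,0,0,0,0,0,0])

```text
time_s: 15.4
ee_pos: [0.414, 0.1302, 0.1693]
eef_rot: [3.138, 0.008, 2.959]
force: [0.7, 0.3, -0.6]
grip_width: 0.0237
grip_force: 30.0
```

```bash
python3 -c "
from h import *
go(.579,-.138,.17)"
```

```text
shift [-0.211  -0.2338 -0.0007] tool y at 79.5 rz None q6 -1.17 t 15.4
```

shift_gripper(rows=[-0.023,-0.026,0,0,0,0,-0.031,-0.035,0,0,0,0,-0.031,-0.035,0,0,0,0,-0.031,-0.035,0,0,0,0,-0.031,-0.035,0,0,0,0,-0.031,-0.034,0,0,0,0,-0.031,-0.034,0,0,0,0,0,0,0,0,0,0,0,0,0,0,0,0,0,0,0,0,0,0])

```text
time_s: 16.4
ee_pos: [0.5745, -0.1375, 0.1638]
eef_rot: [3.141, -0.001, 2.959]
force: [-0.2, 0.8, -0.1]
grip_width: 0.0235
grip_force: 30.0
```

Run:
```python
from h import *
c=ctrl.camera('wrist');p=px(c,[.579,-.138,.057])[0];print(p)
m=mask(c['pixels'],(0,0,165),(180,60,255))
k=np.zeros_like(m);cv2.circle(k,tuple(int(x) for x in p),42,255,-1);m&=k
cv2.imwrite("pics/w6.png",np.hstack([c['pixels'][60:300,130:400],cv2.cvtColor(m[60:300,130:400],8)]))
```

```text
[258.23428102 197.79271845]
```

View pics/w6.png

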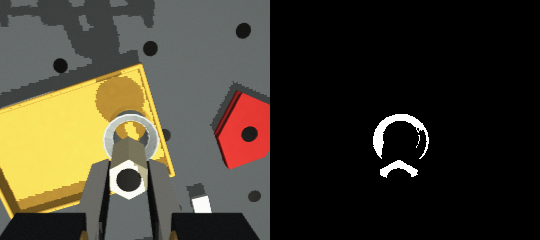

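The yellow tube mouth is centred near (260,199), against the predicted (258,198). Fit it and lower.

Run:
```python
from h import *
c=ctrl.camera('wrist');m=mask(c['pixels'],(0,0,165),(180,60,255))
k=np.zeros_like(m);cv2.circle(k,(260,199),34,255,-1);m&=k;m[203:]=0
h=cv2.convexHull(np.argwhere(m)[:,::-1].astype(np.int32)).reshape(-1,2);h=h[h[:,1]<202];w=onz(c,h,.057)
s=np.linalg.lstsq(np.c_[2*w,np.ones(len(w))],(w**2).sum(1),rcond=None)[0];print("tube",s[:2],"r",np.sqrt(s[2]+s[:2]@s[:2]))
go(*s[:2],.092)
```

```text
tube [ 0.58222914 -0.13654952] r 0.027141247034008116
shift [-0.0073  0.0021  0.0725] tool y at 79.6 rz None q6 -1.69 t 16.5
```

shift_gripper(rows=[-0.0073,0.002,0,0,0,0,0,0,0.03,0,0,0,0,0,0.025,0,0,0,0,0,0.018,0,0,0,0,0,0,0,0,0,0,0,0,0,0,0])

```text
time_s: 17.1
ee_pos: [0.583, -0.1374, 0.0922]
eef_rot: [-3.142, 0.001, 2.959]
force: [0.2, 0.5, -0.4]
grip_width: 0.0235
grip_force: 30.0
```

shift_gripper(rows=[0,0,0,0,0,0,0,0,0,0,0,0,0,0,0,0,0,0,0,0,0,0,0,0], jaw=0.055)

```text
time_s: 17.5
ee_pos: [0.5827, -0.1378, 0.0919]
eef_rot: [-3.142, 0.001, 2.959]
force: [0.7, -0.6, 0.9]
grip_width: 0.0521
grip_force: 0.0
```

shift_gripper(rows=[0,0,-0.03,0,0,0,0,0,-0.045,0,0,0,0,0,-0.03,0,0,0,0,0,0,0,0,0,0,0,0,0,0,0])

```text
time_s: 18.0
ee_pos: [0.5825, -0.1377, 0.1966]
eef_rot: [-3.142, 0.001, 2.959]
force: [-0.0, 0.2, -0.5]
grip_width: 0.0553
grip_force: 0.0
```

```bash
python3 -c "
from h import *
c=ctrl.camera('wrist');print(px(c,[[.582,-.1365,.051],[.582,-.1365,.057]]));go(.4045,-.1275,.19,98);cv2.imwrite('pics/w7.png',c['pixels'])"
```

```text
[[259.00779305 182.06997226]
 [259.02026698 183.50289848]]
shift [ 0.1765 -0.0223  0.0055] tool y at 79.5 rz -0.322 q6 -1.68 t 18.1
```

View pics/w7.png

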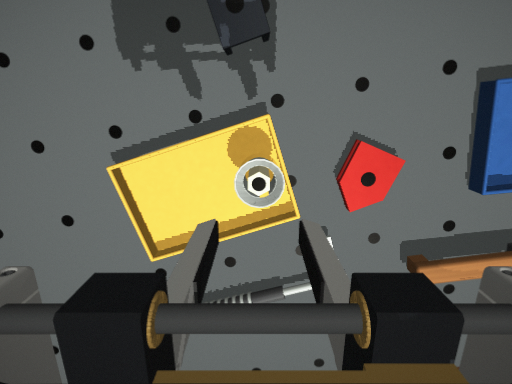

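The nut sits in the yellow tube at (259,184). Yellow rim corners are (108,168), (268,116), (299,215), (153,258). Next is the channel.

```bash
python3 -c "
from h import *
c=ctrl.camera('wrist');w=onz(c,[(108,168),(268,116),(299,215),(153,258)],.023);print(w.round(3),w.mean(0));e=np.roll(w,-1,0)-w;print([(np.hypot(*d).round(3),np.degrees(np.arctan2(d[1],d[0])).round(1)) for d in e])"
```

```text
[[ 0.539 -0.309]
 [ 0.515 -0.114]
 [ 0.639 -0.097]
 [ 0.663 -0.291]] [ 0.58910217 -0.20263428]
[(np.float64(0.197), np.float64(97.1)), (np.float64(0.125), np.float64(7.9)), (np.float64(0.196), np.float64(-82.8)), (np.float64(0.126), np.float64(-171.6))]
```

shift_gripper(rows=[0.036,-0.005,0,0,0,0,0.045,-0.006,0,0,0,0,0.045,-0.006,0,0,0,0,0.05,-0.005,0,0,0,0,0,0,0,0,0,-0.14,0,0,0,0,0,-0.14,0,0,0,0,0,-0.042,0,0,0,0,0,0,0,0,0,0,0,0], jaw=0.085)

```text
time_s: 19.0
ee_pos: [0.4055, -0.1273, 0.1958]
eef_rot: [3.141, -0.001, -3.004]
force: [1.2, 0.9, 0.9]
grip_width: 0.085
grip_force: 0.0
```

Run:
```python
from h import *
c=ctrl.camera('wrist');im=c['pixels'];p=px(c,[.4045,-.1275,.038])[0];print(p)
g=cv2.inRange(im,(55,45,40),(110,90,85))
k=np.zeros_like(g);cv2.circle(k,tuple(int(x) for x in p),60,255,-1)
cv2.imwrite('pics/w8.png',cv2.resize(im[int(p[1])-70:int(p[1])+70,int(p[0])-80:int(p[0])+80],None,fx=4,fy=4))
go(.4045,-.1275,.042,98)
```

```text
[258.12645488 179.28276866]
shift [ 1.000e-03 -1.000e-04  1.539e-01] tool y at 97.9 rz -0.002 q6 -2.1 t 19.1
```

View pics/w8.png

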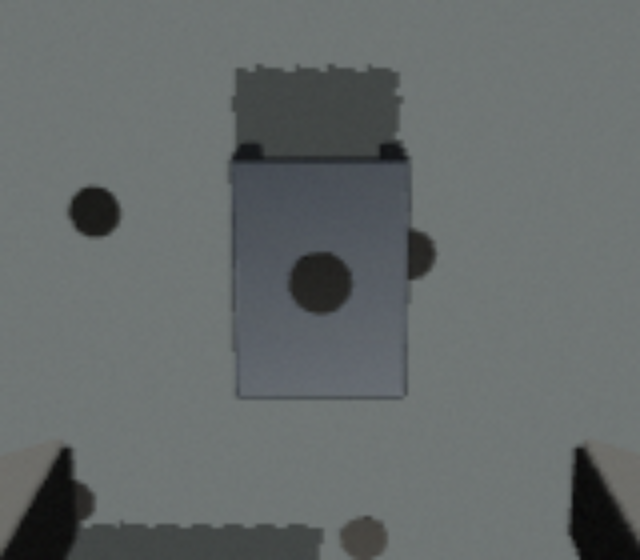

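The channel is squared to the tool with its spot on the centreline (258,180). Grip it.

shift_gripper(rows=[0.001,0,0.045,0,0,0,0,0,0.045,0,0,0,0,0,0.045,0,0,0,0,0,0.031,0,0,0,0,0,0,0,0,0,0,0,0,0,0,0])

```text
time_s: 19.65
ee_pos: [0.4049, -0.1276, 0.031]
eef_rot: [3.141, -0.001, -3.003]
force: [-0.5, -0.0, 0.7]
grip_width: 0.0849
grip_force: 0.0
```

shift_gripper(rows=[0,0,0,0,0,0,0,0,0,0,0,0,0,0,0,0,0,0,0,0,0,0,0,0,0,0,0,0,0,0,0,0,0,0,0,0], jaw=0.04, squeeze=45)

```text
time_s: 20.25
ee_pos: [0.4049, -0.1276, 0.0308]
eef_rot: [-3.141, 0.0, -3.002]
force: [-1.7, 0.3, 6.7]
grip_width: 0.0496
grip_force: 45.0
```

shift_gripper(rows=[0,0,-0.02,0,0,0,0,0,-0.045,0,0,0,0,0,-0.045,0,0,0,0,0,-0.02,0,0,0,0,0,0,0,0,0])

```text
time_s: 20.75
ee_pos: [0.4055, -0.1278, 0.1625]
eef_rot: [-3.139, 0.004, -3.002]
force: [-0.8, -0.0, -6.7]
grip_width: 0.0499
grip_force: 45.0
```

```bash
python3 -c "
from h import *
go(.590,.200,.16,84.7)"
```

```text
shift [-0.2282  0.2991  0.0025] tool y at 98.0 rz 0.232 q6 -2.1 t 20.8
```

shift_gripper(rows=[-0.02,0.027,0,0,0,0,-0.026,0.034,0,0,0,0,-0.026,0.034,0,0,0,0,-0.027,0.034,0,0,0,0,-0.027,0.035,0,0,0,0,-0.027,0.035,0,0,0,0,-0.027,0.035,0,0,0,0,-0.027,0.035,0,0,0,0,-0.025,0.032,0,0,0,0])

```text
time_s: 21.65
ee_pos: [0.5925, 0.2045, 0.1572]
eef_rot: [-3.141, -0.004, -3.002]
force: [0.8, 0.3, -5.0]
grip_width: 0.05
grip_force: 45.0
```

shift_gripper(rows=[0,0,0,0,0,0.11,0,0,0,0,0,0.11,0,0,0,0,0,0,0,0,0,0,0,0,0,0,0,0,0,0])

```text
time_s: 22.15
ee_pos: [0.5925, 0.2025, 0.1596]
eef_rot: [-3.141, -0.001, 3.063]
force: [0.6, 0.8, -4.5]
grip_width: 0.0497
grip_force: 45.0
```

```bash
python3 -c "
from h import *
go(.5935,.202,.034,85.5);c=ctrl.camera('wrist');cv2.imwrite('pics/w9.png',c['pixels'])"
```

```text
shift [-0.0011 -0.0004  0.1256] tool y at 85.5 rz -0.0 q6 -1.22 t 22.1
```

View pics/w9.png

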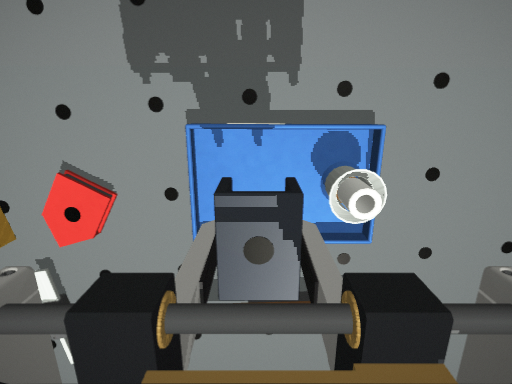

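The channel is level over the bay, clear of the tube (357,195). Lower it.

shift_gripper(rows=[0,0,0.03,0,0,0,0,0,0.035,0,0,0,0,0,0.03,0,0,0,0,0,0.015,0,0,0,0,0,0.008,0,0,0,0,0,0.004,0,0,0,0,0,0,0,0,0,0,0,0,0,0,0])

```text
time_s: 23.0
ee_pos: [0.5933, 0.2029, 0.0397]
eef_rot: [3.141, 0.002, 3.061]
force: [-0.2, 0.5, -4.4]
grip_width: 0.05
grip_force: 45.0
```

shift_gripper(rows=[0,0,0.001,0,0,0,0,0,0.001,0,0,0,0,0,0.001,0,0,0,0,0,0,0,0,0,0,0,0,0,0,0])

```text
time_s: 23.5
ee_pos: [0.5927, 0.2027, 0.0355]
eef_rot: [-3.142, -0.0, 3.061]
force: [0.1, 0.7, -5.4]
grip_width: 0.0496
grip_force: 45.0
```

shift_gripper(rows=[0,0,0.001,0,0,0,0,0,0.001,0,0,0,0,0,0,0,0,0,0,0,0,0,0,0])

```text
time_s: 23.9
ee_pos: [0.5928, 0.2028, 0.0339]
eef_rot: [3.142, 0.0, 3.061]
force: [-3.0, -0.8, 3.9]
grip_width: 0.05
grip_force: 45.0
```

Floor contact. Release, lift and go to the cleat.

shift_gripper(rows=[0,0,0,0,0,0,0,0,0,0,0,0,0,0,0,0,0,0,0,0,0,0,0,0], jaw=0.07)

```text
time_s: 24.3
ee_pos: [0.5928, 0.2028, 0.0334]
eef_rot: [3.142, 0.0, 3.061]
force: [-0.2, -0.5, -0.9]
grip_width: 0.0698
grip_force: 0.0
```

shift_gripper(rows=[0,0,-0.02,0,0,0,0,0,-0.045,0,0,0,0,0,-0.045,0,0,0,0,0,-0.045,0,0,0,0,0,-0.01,0,0,0,0,0,0,0,0,0])

```text
time_s: 24.9
ee_pos: [0.5932, 0.2029, 0.2001]
eef_rot: [3.14, 0.003, 3.061]
force: [0.6, -0.2, -0.2]
grip_width: 0.0698
grip_force: 0.0
```

```bash
python3 -c "
from h import *
go(.388,.262,.2,123);c=ctrl.camera('wrist');im=c['pixels'].copy();cv2.imwrite('pics/w10.png',im)"
```

```text
shift [2.093e-01 4.230e-02 1.000e-04] tool y at 85.4 rz -0.657 q6 -1.22 t 24.9
```

View pics/w10.png

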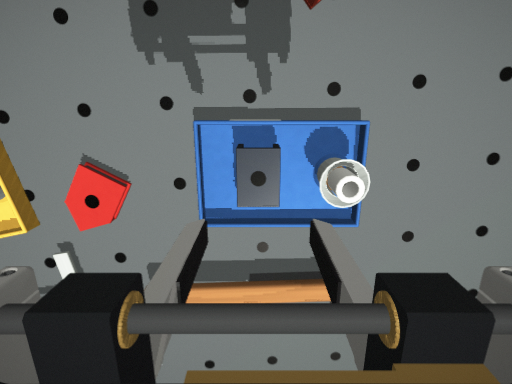

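The channel lies flat in the bay with its spot at (258,178), squared to the tray, and the boss is in the tube. That was my 14th picture, so from here I go by numbers.

shift_gripper(rows=[0.03,0.006,0,0,0,0,0.045,0.009,0,0,0,0,0.045,0.009,0,0,0,0,0.045,0.009,0,0,0,0,0.044,0.0093,0,0,0,0,0,0,0,0,0,-0.14,0,0,0,0,0,-0.14,0,0,0,0,0,-0.14,0,0,0,0,0,-0.14,0,0,0,0,0,-0.097], jaw=0.06)

```text
time_s: 25.95
ee_pos: [0.3871, 0.2614, 0.1963]
eef_rot: [3.141, -0.003, -2.56]
force: [1.0, 0.3, 0.1]
grip_width: 0.0597
grip_force: 0.0
```

shift_gripper(rows=[0,0,0,0,0,0,0,0,0,0,0,0])

```text
time_s: 26.15
ee_pos: [0.3874, 0.2616, 0.1972]
eef_rot: [3.141, -0.002, -2.568]
force: [-0.4, 0.7, 0.2]
grip_width: 0.0597
grip_force: 0.0
```

Create cl.py:
```python
from h import *
go(.388,.262,.06,123);c=ctrl.camera('wrist');im=c['pixels']
m=mask(im,(0,120,40),(9,255,255))|mask(im,(170,120,40),(180,255,255));p=px(c,[.388,.262,.05])[0];print("pred",p)
k=np.zeros_like(m);cv2.circle(k,tuple(int(x) for x in p),75,255,-1);m&=k
cs,_=cv2.findContours(m,0,1);q=max(cs,key=cv2.contourArea);print("bbox",cv2.boundingRect(q),cv2.approxPolyDP(cv2.convexHull(q),3,True).reshape(-1,2).tolist())
x,y,w,h=cv2.boundingRect(q)
for v in range(y+3,y+h-2,8): print(v,[int(t) for t in im[v,x-2:x+w+2,2]])
```

```bash
python3 cl.py
```

```text
shift [-0.0007  0.      0.1372] tool y at 122.8 rz -0.003 q6 -1.63 t 26.1
pred [258.74811847 183.37089026]
bbox (253, 151, 41, 59) [[293, 151], [293, 197], [255, 209], [254, 152]]
154 [123, 114, 86, 65, 63, 62, 65, 64, 75, 107, 119, 120, 118, 119, 118, 120, 148, 204, 205, 205, 205, 203, 203, 202, 203, 203, 203, 201, 203, 203, 202, 204, 204, 202, 202, 200, 202, 201, 201, 201, 200, 201, 188, 130, 124]
162 [124, 129, 168, 211, 211, 209, 210, 207, 195, 108, 118, 116, 117, 118, 117, 118, 119, 145, 207, 208, 208, 207, 208, 206, 207, 207, 206, 205, 206, 206, 206, 205, 204, 205, 205, 205, 204, 204, 202, 201, 200, 202, 194, 103, 121]
170 [125, 122, 148, 219, 214, 213, 212, 211, 198, 129, 117, 117, 118, 117, 117, 119, 147, 211, 211, 211, 210, 210, 209, 210, 208, 209, 191, 113, 101, 23, 36, 97, 174, 205, 207, 205, 207, 205,
[... 236 characters left out ...]
207, 190, 88, 122]
186 [124, 125, 149, 211, 221, 221, 218, 211, 206, 184, 95, 113, 116, 118, 149, 217, 217, 216, 214, 215, 216, 215, 213, 213, 212, 211, 212, 211, 210, 209, 210, 210, 208, 207, 208, 209, 208, 204, 206, 204, 205, 204, 192, 117, 122]
194 [124, 124, 129, 170, 224, 221, 219, 213, 208, 182, 138, 219, 216, 218, 218, 217, 216, 217, 216, 216, 215, 214, 214, 212, 213, 213, 212, 213, 212, 211, 210, 209, 210, 209, 209, 206, 207, 207, 206, 207, 208, 207, 192, 102, 123]
202 [124, 124, 121, 155, 229, 226, 219, 213, 209, 190, 110, 125, 123, 123, 123, 124, 122, 123, 125, 124, 124, 123, 124, 111, 59, 47, 46, 42, 42, 53, 93, 124, 122, 125, 123, 125, 121, 124, 121, 124, 124, 124, 124, 122, 123]
```

Run:
```python
from h import *
c=ctrl.camera('wrist')
w=onz(c,[(252.9,162),(259.8,162),(254.2,202),(261,202),(254,152),(255,208.5)],.05)
d=(w[0]+w[1]-w[2]-w[3]);a=np.degrees(np.arctan2(d[1],d[0]));print(w.round(4),"leg dir",a, "thick",np.hypot(*(w[0]-w[1])),"len",np.hypot(*(w[4]-w[5])))
n=np.array([np.cos(np.radians(a+90)),np.sin(np.radians(a+90))])
mid=(w[4]+w[5])/2;ctr=w[:4].mean(0);t=np.array([-n[1],n[0]]);ctr=ctr+t*((mid-ctr)@t);print("leg mid",ctr)
f=onz(c,[(294,160),(294,190)],.008);print("free edge offset from mid",(f-ctr)@n)
go(ctr[0],ctr[1],.05,a+90)
```

```text
[[0.3715 0.2438]
 [0.3675 0.2501]
 [0.4093 0.2696]
 [0.4051 0.2761]
 [0.3617 0.239 ]
 [0.4154 0.2746]] leg dir -145.51038367285472 thick 0.0074723128019288515 len 0.06436646568305407
leg mid [0.38703284 0.25898948]
free edge offset from mid [-0.04584905 -0.04608574]
shift [ 0.0019 -0.0019  0.1478] tool y at 122.9 rz -0.028 q6 -1.63 t 26.2
```

shift_gripper(rows=[0.0019,-0.0019,0,0,0,0,0,0,0.04,0,0,-0.028,0,0,0.045,0,0,0,0,0,0.045,0,0,0,0,0,0.027,0,0,0,0,0,0,0,0,0,0,0,0,0,0,0], jaw=0.045)

```text
time_s: 26.95
ee_pos: [0.3875, 0.2592, 0.0422]
eef_rot: [-3.142, 0.0, -2.538]
force: [-0.0, 0.8, 1.7]
grip_width: 0.0449
grip_force: 0.0
```

shift_gripper(rows=[0,0,0,0,0,0,0,0,0,0,0,0,0,0,0,0,0,0,0,0,0,0,0,0,0,0,0,0,0,0,0,0,0,0,0,0], jaw=0.0, squeeze=50)

```text
time_s: 27.55
ee_pos: [0.3874, 0.2593, 0.0417]
eef_rot: [3.142, 0.0, -2.537]
force: [-1.7, -0.4, 4.8]
grip_width: 0.0076
grip_force: 50.0
```

shift_gripper(rows=[0,0,-0.01,0,0,0,0,0,-0.03,0,0,0,0,0,-0.045,0,0,0,0,0,-0.045,0,0,0,0,0,0,0,0,0])

```text
time_s: 28.05
ee_pos: [0.389, 0.2601, 0.1772]
eef_rot: [-3.141, 0.009, -2.537]
force: [-0.4, 1.4, -3.5]
grip_width: 0.0076
grip_force: 50.0
```

```bash
python3 -c "
from h import *
go(.592,-.232,.17,95)"
```

```text
shift [ 0.1126 -0.5203  0.0072] tool y at 124.6 rz 0.517 q6 -1.66 t 28.1
```

shift_gripper(rows=[0.005,-0.025,0,0,0,0,0.01,-0.042,0,0,0,0,0.01,-0.045,0,0,0,0,0.01,-0.045,0,0,0,0,0.01,-0.045,0,0,0,0,0.01,-0.045,0,0,0,0,0.01,-0.045,0,0,0,0,0.01,-0.045,0,0,0,0,0.01,-0.045,0,0,0,0,0.01,-0.045,0,0,0,0])

```text
time_s: 29.05
ee_pos: [0.5516, -0.1481, 0.1705]
eef_rot: [3.14, -0.001, -2.538]
force: [1.1, 0.1, -2.5]
grip_width: 0.0081
grip_force: 50.0
```

shift_gripper(rows=[0.01,-0.045,0,0,0,0,0.01,-0.045,0,0,0,0,0.006,-0.023,0,0,0,0,0,0,0,0,0,0.12,0,0,0,0,0,0.12,0,0,0,0,0,0.12,0,0,0,0,0,0.12,0,0,0,0,0,0,0,0,0,0,0,0])

```text
time_s: 29.95
ee_pos: [0.6013, -0.2356, 0.1705]
eef_rot: [-3.121, -0.012, -3.049]
force: [0.0, 0.3, -1.8]
grip_width: 0.0078
grip_force: 50.0
```

Run:
```python
from h import *
go(.596,-.253,.046,97)
c=ctrl.camera('wrist');im=c['pixels']
m=mask(im,(20,120,70),(35,255,255));cs,_=cv2.findContours(m,0,1);q=max(cs,key=cv2.contourArea)
p=cv2.approxPolyDP(cv2.convexHull(q),4,True).reshape(-1,2);w=onz(c,p,.023);e=np.roll(w,-1,0)-w
for a,b,d in zip(p.tolist(),w,e): print(a,b.round(3),np.hypot(*d).round(3),np.degrees(np.arctan2(d[1],d[0])).round(1))
m=mask(im,(0,120,40),(9,255,255))|mask(im,(170,120,40),(180,255,255));cs,_=cv2.findContours(m,0,1);
for q in cs:
    if cv2.contourArea(q)>300: print("red",cv2.boundingRect(q),cv2.approxPolyDP(q,4,True).reshape(-1,2).tolist())
```

```text
shift [ 0.0069 -0.0168  0.1245] tool y at 95.3 rz -0.03 q6 -2.08 t 29.9
[389, 113] [ 0.514 -0.112] 0.131 6.9
[378, 231] [ 0.644 -0.097] 0.2 -83.1
[205, 234] [ 0.668 -0.295] 0.131 -173.0
[195, 119] [ 0.538 -0.311] 0.2 97.0
red (251, 186, 73, 114) [[321, 186], [254, 186], [253, 299], [264, 298], [267, 218], [284, 225], [292, 263], [318, 263]]
red (422, 166, 83, 74) [[504, 201], [472, 171], [458, 166], [423, 200], [422, 233], [430, 239], [466, 236]]
```

shift_gripper(rows=[0.0069,-0.0168,0,0,0,0,0,0,0,0,0,-0.03,0,0,0,0,0,0,0,0,0,0,0,0,0,0,0,0,0,0])

```text
time_s: 30.5
ee_pos: [0.5963, -0.2529, 0.1717]
eef_rot: [-3.12, -0.012, -3.022]
force: [0.6, -0.1, -2.1]
grip_width: 0.008
grip_force: 50.0
```

```bash
python3 -c "
from h import *
go(.596,-.253,.046,97);o=ctrl.get_obs();print(o['qpos'].round(3),o['eef_rot'])"
```

```text
shift [ 3.000e-04 -1.000e-04  1.257e-01] tool y at 96.8 rz -0.003 q6 -2.13 t 30.5
[-0.448  0.563  1.279 -0.025  1.298 -2.132] [-3.12042465 -0.01183334 -3.02225167]
```

shift_gripper(rows=[0,0,0,-0.0215,-0.012,0,0,0,0,0,0,0,0,0,0.03,0,0,0,0,0,0.035,0,0,0,0,0,0.03,0,0,0,0,0,0.015,0,0,0,0,0,0.008,0,0,0,0,0,0.002,0,0,0,0,0,0,0,0,0,0,0,0,0,0,0])

```text
time_s: 31.5
ee_pos: [0.5968, -0.2533, 0.0531]
eef_rot: [-3.141, 0.002, -3.022]
force: [0.2, -0.5, -2.5]
grip_width: 0.0077
grip_force: 50.0
```

```bash
python3 -c "
from h import *
go(.596,-.253,.045,97)"
```

```text
shift [0.0008 0.0004 0.0081] tool y at 96.8 rz -0.003 q6 -2.15 t 31.5
```

shift_gripper(rows=[0,0,0.002,0,0,0,0,0,0.002,0,0,0,0,0,0.001,0,0,0,0,0,0.001,0,0,0,0,0,0,0,0,0,0,0,0,0,0,0])

```text
time_s: 32.1
ee_pos: [0.5962, -0.2531, 0.0457]
eef_rot: [3.141, 0.0, -3.022]
force: [-0.4, -0.5, -2.5]
grip_width: 0.008
grip_force: 50.0
```

shift_gripper(rows=[0,0,0.001,0,0,0,0,0,0,0,0,0,0,0,0,0,0,0])

```text
time_s: 32.4
ee_pos: [0.5963, -0.2531, 0.0448]
eef_rot: [3.141, 0.0, -3.022]
force: [0.6, -0.2, -0.6]
grip_width: 0.0078
grip_force: 50.0
```

Touching: the force went from −2.5 to −0.6. I'll go down another half millimetre, release and lift.

shift_gripper(rows=[0,0,0.0005,0,0,0,0,0,0,0,0,0])

```text
time_s: 32.6
ee_pos: [0.5963, -0.2531, 0.0448]
eef_rot: [3.142, 0.0, -3.022]
force: [-3.0, 1.0, 5.3]
grip_width: 0.0074
grip_force: 50.0
```

shift_gripper(rows=[0,0,0,0,0,0,0,0,0,0,0,0,0,0,0,0,0,0], jaw=0.03)

```text
time_s: 32.9
ee_pos: [0.5962, -0.253, 0.0441]
eef_rot: [3.141, 0.0, -3.022]
force: [0.5, 0.2, -0.3]
grip_width: 0.028
grip_force: 0.0
```

shift_gripper(rows=[0,0,-0.02,0,0,0,0,0,-0.045,0,0,0,0,0,-0.045,0,0,0,0,0,-0.045,0,0,0,0,0,0,0,0,0,0,0,0,0,0,0,0,0,0,0,0,0])

```text
time_s: 33.6
ee_pos: [0.5957, -0.2529, 0.1975]
eef_rot: [3.14, -0.002, -3.022]
force: [-0.2, -0.5, -0.8]
grip_width: 0.0299
grip_force: 0.0
```

Run:
```python
from h import *
c=ctrl.camera('wrist');im=c['pixels']
m=mask(im,(0,120,40),(9,255,255))|mask(im,(170,120,40),(180,255,255));cs,_=cv2.findContours(m,0,1)
for q in cs:
    if cv2.contourArea(q)>300: print("red",cv2.boundingRect(q),cv2.approxPolyDP(q,3,True).reshape(-1,2).tolist())
d=np.array([-.122,.9925]);t=np.array([.9925,.122]);o=np.array([.594,-.232])
pt=lambda x,y,z:[*(o+x*t+y*d),z]
print("expected leg top corners, flat free corners",px(c,[pt(-.03,-.025,.053),pt(.03,-.025,.053),pt(-.03,.025,.011),pt(.03,.025,.011)]).round(1).tolist())
W=px(c,[[.582,-.1365,.051]]);print("nut pred",W); m=mask(im,(0,0,190),(180,60,255));k=np.zeros_like(m);cv2.circle(k,tuple(int(x) for x in W[0]),14,255,-1);print("nut ring centroid",np.argwhere(m&k)[:,::-1].mean(0))
```

```text
red (416, 170, 74, 66) [[489, 202], [459, 173], [450, 170], [417, 201], [416, 231], [422, 235], [456, 233]]
red (255, 153, 40, 59) [[256, 153], [255, 211], [261, 211], [262, 199], [293, 199], [294, 154]]
expected leg top corners, flat free corners [[254.1, 156.8], [254.5, 209.7], [295.9, 150.8], [294.4, 198.0]]
nut pred [[364.35001391 182.86339824]]
nut ring centroid [362.92887029 184.20920502]
```

The cleat outline matches a flat, upright placement within about 3 px, and the nut ring is where it should be. Handing in.

```bash
python3 -c "
from station import ctrl
print(ctrl.hand_in())"
```

```text
the job is handed in; nothing more can be done
None
```

Both kits are made up and the job is handed in at about 34 s of the 115 s allowed; the hand-in returned no verdict, my last camera checks showed every part seated as asked, and the arm never touched the magnet, hammer or brush.

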